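Charge the gas scrubber and set its valve

TASK

Tip the four white ceramic pieces out of the steel tray into the round open pot of the gas scrubber, then set the empty tray back down upright on the bench and let go of it. Next turn the red wing screw of the valve beside the pot clockwise until it seats, back it off a quarter turn, and finish while still gripping the screw there, without letting go. Leave the other things on the bench where they are.

Things in the scene. Friction and masses are not known exactly. Their poses are not given: they have to be found in the camera images.
- scrubber: fixed gas scrubber: aluminium base plate 160 x 300 x 12 mm with the round open steel pot (136 mm outside, rim 88 mm above the bench) centred at its y = +75 mm, and the valve, a dark block with brass neck and red wing screw, at its y = -85 mm; a pipe joins them. Origin: centre of the plate's underside, on the bench, z up. All parts around the wing screw are lower than 90 mm
- pot_floor (a point): centre of the pot's inner floor, 17 mm above the bench; the pot is 128 mm wide inside and its rim lies 71 mm above this point
- valve_grip (a point): point on the upright axis of the red wing screw at the height to grip, 108 mm above the bench. The wing is a flat-sided bar 42 mm long, 14 mm thick, 34 mm tall (90 to 124 mm above the bench). The frame turns with it: x along the 42 mm length, y across the 14 mm, z up; a white line marks the -x half of its top
- valve (a joint): turn of the wing screw in rad, growing clockwise as seen from above (closing): 0 is fully open, 2.70 is the hard stop where it seats. It starts 0.6 to 1.3 rad short of the seat, is a little stiff (about 0.08 N m, plus slight drag) and stays where it is left
- tray: loose steel tray 110 mm long (x), 70 mm wide (y), floor 4 mm thick, 24 mm high walls on three sides; its +x end is open, the spout. About 0.22 kg. A bridge crosses it 55 to 60 mm above its underside and carries a blue upright grip, a block 18 x 18 mm reaching from 60 to 100 mm above the underside, centred at x = -5 mm, y = 0. Origin: centre of the underside, z up
- piece0: white ceramic piece, a slightly barrelled cylinder 24 mm in diameter and 22 mm tall, about 24 g, standing in the tray at the start; origin at the centre of its lower end. On the steel floor it starts sliding when the tray is tipped by about 25 to 34 degrees
- piece1: white ceramic piece, a slightly barrelled cylinder 24 mm in diameter and 22 mm tall, about 24 g, standing in the tray at the start; origin at the centre of its lower end. On the steel floor it starts sliding when the tray is tipped by about 25 to 34 degrees
- piece2: white ceramic piece, a slightly barrelled cylinder 24 mm in diameter and 22 mm tall, about 24 g, standing in the tray at the start; origin at the centre of its lower end. On the steel floor it starts sliding when the tray is tipped by about 25 to 34 degrees
- piece3: white ceramic piece, a slightly barrelled cylinder 24 mm in diameter and 22 mm tall, about 24 g, standing in the tray at the start; origin at the centre of its lower end. On the steel floor it starts sliding when the tray is tipped by about 25 to 34 degrees
- hexkey_a: bystander: steel hex key with a red T handle, 165 mm long, lying on the right of the bench; origin on the bench below the shaft
- hexkey_b: bystander: a second such key
- screwdriver: bystander: screwdriver with a blue handle, 200 mm long, lying along its x; origin at mid length, underside
- wrench: bystander: steel spanner 180 mm long, lying; origin at mid length, underside
- gasket: bystander: black rubber ring 32 mm across, 6 mm thick, lying on the scrubber's base plate; origin at the centre of its underside
- jar: bystander: amber jar 68 mm across, 90 mm tall; origin at the centre of its underside
- coupling: bystander: brass coupling 28 mm across, 40 mm tall, standing; origin at the centre of its underside
Things that resemble listed ones, but are neither listed nor needed, are in the scene too. What is shaped like the tray but yellow is not meant.

How it is judged (in metres and radians):
On the way, in this order (a step that is already met when the one before it is completed fails the run):
1. the tray is lifted clear and tipped above the pot (angle between tray's own z axis and vertical above 0.35 rad and height (world z) of tray above 0.05 m and horizontal distance between tray and pot_floor below 0.2 m), for 0.05 s.
2. all four pieces lie in the pot (horizontal distance between each of piece0, piece1, piece2, piece3 and pot_floor below 0.066 m and z of piece0 in the frame of pot_floor between -0.006 and 0.06 m and z of piece1 in the frame of pot_floor between -0.006 and 0.06 m and z of piece2 in the frame of pot_floor between -0.006 and 0.06 m and z of piece3 in the frame of pot_floor between -0.006 and 0.06 m), for 0.2 s.
3. the empty tray stands upright on the bench, let go (height (world z) of tray below 0.006 m and angle between tray's own z axis and vertical below 0.08 rad and contact force between the fingers and tray below 0.1 N and linear speed of tray below 0.05 m/s), for 0.2 s.
4. the wing screw is seated (within 0.08 rad of its stop) (value of joint valve above 2.62 rad), for 0.2 s.
At the end, for the whole second after the job is handed in: the wing screw is a quarter turn (1.571 rad, within 0.2 rad) back from its seat and the fingers still grip it (contact force above 2 N, TCP within 30 mm of the grip point), all four pieces lie in the pot, and the tray stands upright on the bench, untouched (all of step 2 and all of step 3 and value of joint valve between 0.929 and 1.329 rad and contact force between the fingers and scrubber above 2 N and distance between the grasp point and valve_grip below 0.03 m); the arm keeps its last pose, push and grip.
It fails at once if a bystander is shifted by more than 40 mm (distance of any of hexkey_a, hexkey_b, screwdriver, wrench, gasket, jar, coupling from where it was at the start of the episode above 0.04 m).
It also fails if it takes over 72 s, if anything falls off the work surface, if the arm or the gripper's body presses on something with over 40 N, if the wrist force passes 120 N, or if a joint passes its speed limit or range.

ROBOT

A 6-joint arm with a two-finger parallel gripper is mounted at the origin on the work surface. World frame = base frame: x ahead of the robot, y to its left, z up, the work surface at z = 0. Lengths are in mm, angles in rad, forces in N, time in s.
With the tool pointing down it reaches from about 425 to 950 mm from the base axis. Payload 3.5 kg.
Tool frame: the origin (TCP) lies between the finger pads, 19 mm behind the fingertips; this is the grasp point; z points along the fingers, y is the line along which they close (so a half turn about z gives the same grasp; the last joint's range is limited). The gripper opens to 85 mm and grips with 20 to 120 N. Pads are 22 mm wide; open, the fingers measure 114 mm over their backs; the gripper's body (76 mm by 85 mm) begins 54 mm behind the grasp point. The pads swing forward as they close: fully open they stand 13 mm farther back than shut.
Start: joints at [-1.305, 0.286, 1.577, -0, 1.279, -0.15], TCP at [272.668, -617.461, 250.025] pointing down, gripper open.
Joint ranges: [-2.77, 2.77], [-0.9, 2.22], [0.21, 2.48], [-1.53, 4.67], [0.24, 2.81], [-2.84, 2.84]. Speed limits (rad/s): [2.79, 2.79, 3.14, 3.14, 3.14, 3.14].

INTERFACE

Orientations are given as a rotation vector (axis times angle).
In Python, from bench import ctrl gives the robot as it stands.
- The arm moves only by the tool arm_command, never from a script. Its argument "targets" is a list that holds one entry, the list of rows, each a list of 7 numbers: the turn, a rotation vector about the tool's x, y, z as a fraction of full scale, then the shift along the tool's x, y, z as a fraction of full scale, then the opening, from 0 (shut) to 1 (fully open). A call has 1 to 10 rows; each row is the pose to reach, as a shift and turn from the pose commanded when the call began, along the tool's axes at that moment, turning the shorter way round; what a row does not reach only later rows make up. Full scale, the value 1, is 0.15 m for a shift and 360 degrees for a turn. A row lasts 1/12 s, in which the tool goes at most 41.7 mm and 7.16 degrees, less where a joint would pass 70% of its speed; a pose out of reach is approached as far as the arm can. A call with a number of a shift or a turn outside -1 to 1 is refused whole. A call with a gripper value outside its range is refused whole. The fingers move at their own pace and stop on an object; "force" is the grip in N (left out, the last holds). Time passes only in rows, so rows that repeat a pose let the fingers close. It gives the time, the measured TCP pose, the force, the opening and the grip force at its end, in the units of the state.
- ctrl.observe(): the state, without advancing time (a new reading comes with each control period).
- ctrl.capture(name): name is "side" or "top"; returns (picture, depth): 400x640x3 uint8, red, green, blue; 400x640 float32, mm along the optical axis (not along the pixel's ray), 0 where there is no reading.
- ctrl.camera_info(name): a dict with "fx", "fy", "cx", "cy" (pixels), "k1" (the pictures are not rectified: a ray, as slopes to the right and down, at radius r is drawn at 1 + k1 r^2 times it, then the intrinsics apply), "rvec" (rotation vector, rad) and "tvec" (3), from world to camera coordinates, as OpenCV has them. Camera axes: x right, y down, z forward; pixel columns grow to the right and rows downward; lengths in mm; the calibration is good to about 2 mm. A picture is of the moment at which its call begins. camera_info takes no time and is no camera call.
- ctrl.sign_off(): hands the job in; it is judged then, once.
Trained networks look in the newest picture that a camera, given by its name, has taken for a name from the list of things; names that differ only in an ending like _2 or _b are one class to them, and where a whole thing is asked for, a point or a joint stands for the part that bears it (a point fixed in the world has none). Each returns a list of dicts, best first, with "confidence" (0 to 1); they miss things now and then, are a little off and sometimes report something else, mostly with a low value. They report only what shows in the picture. A call takes as long as a camera call. They do not tell look-alikes from the thing itself.
- ctrl.masks_of(thing, camera): "region" (400x640 bool, what is visible of it).
- ctrl.landmark_of(thing, camera): "location" ([x, y, z] in mm, in world coordinates, good to about 4 mm: a listed point, or the origin of a listed thing).
The state is a dict: "clock": time; "q": joint angles; "dq": joint speeds; "joint_efforts": joint torques, N m; "tool_pos": TCP position; "eef_rot": TCP orientation; "ft_force": force on the tool from outside, world axes, zero at the start; "wrist_torque": the same for the moment, N m; "width": opening from 0.0 (shut) to 1.0 (fully open); "grip_force": force on a finger pad.
Only numpy, scipy, OpenCV 4.12 (cv2) and the standard library are available. Lean on these libraries where they do the work, as an engineer would, in place of code of your own. Each camera call takes 0.05 s, during which the arm holds its last target. There are 200 camera calls.

## Working session

There is one attempt and no reset: what is moved stays moved. The work goes in short steps, Python scripts to look and compute and a tool call to move; the robot and the scene stay as the last step left them, time stands still between calls to the robot, and variables do not carry over. Pictures are saved under pics/ and viewed, at most 10 in all, crops included, and the job is handed in when it is done.

Besides the shell and the picture viewer there is one more tool, called after "Emit:" as name(argument=value, ...) on one line, values as JSON. arm_command: Moves the arm, as the interface text tells. Shift numbers are shares of 0.15 m and turn numbers shares of 360 degrees, none past 1 either way. Its arguments: {"type":"object","properties":{"targets":{"type":"array"},"force":{"type":"number"}},"required":["targets"]}

```bash
mkdir -p pics; cat > h.py <<'E'
import numpy as np, cv2
from scipy.spatial.transform import Rotation as R
from bench import ctrl
def info(c):
    i=ctrl.camera_info(c); return i, R.from_rotvec(i["rvec"]).as_matrix(), np.array(i["tvec"],float)
def cloud(c,depth):
    i,M,t=info(c); v,u=np.mgrid[:400,:640]
    D=np.array([i["k1"],0,0,0,0],float); K=np.array([[i["fx"],0,i["cx"]],[0,i["fy"],i["cy"]],[0,0,1.]])
    p=cv2.undistortPoints(np.stack([u,v],-1).reshape(-1,1,2).astype(float),K,D).reshape(400,640,2)
    P=np.dstack([p[...,0]*depth,p[...,1]*depth,depth])
    W=(P-t)@M; W[depth<=0]=np.nan; return W
def proj(c,p):
    i,M,t=info(c);K=np.array([[i["fx"],0,i["cx"]],[0,i["fy"],i["cy"]],[0,0,1.]])
    return cv2.projectPoints(np.atleast_2d(np.array(p,float)),np.array(i["rvec"],float),t,K,np.array([i["k1"],0,0,0,0.]))[0].reshape(-1,2)
E
cat > a.py <<'E'
from h import *
np.set_printoptions(precision=1,suppress=True)
for c in("top","side"):
    im,d=ctrl.capture(c); cv2.imwrite(f"pics/{c}0.png",im[...,::-1]); np.savez(f"{c}0.npz",im=im,d=d)
    for n in("tray","pot_floor","valve_grip","scrubber","piece0","jar","coupling","gasket"):
        for r in ctrl.landmark_of(n,c)[:5]:
            print(c,n,round(r["confidence"],2),np.array(r["location"]),proj(c,r["location"])[0])
s=ctrl.observe();print(s)
E
python3 a.py
```

```text
top tray 0.94 [605.8 299.5   2.8] [213.7 157.3]
top tray 0.61 [461.7 260.3   2.3] [225.  204.2]
top pot_floor 0.71 [524.2 -34.9  10. ] [321.7 184.7]
top pot_floor 0.33 [ 498.  -195.8  105.9] [379.3 192.2]
top valve_grip 0.66 [ 495.  -194.7  107.7] [379.  193.3]
top valve_grip 0.5 [770.2  93.7   1.6] [281.3 105.2]
top scrubber 0.93 [ 517.8 -110.7    1.5] [346.7 187.3]
top piece0 0.6 [476.3 264.4   5.2] [223.6 199.4]
top piece0 0.56 [478.7 232.7   0.9] [234.2 198.8]
top piece0 0.54 [451.9 228.5   0.6] [235.4 207.5]
top piece0 0.51 [443.1 264.4   5.4] [223.3 210.2]
top jar 0.69 [769.3  93.    3. ] [281.4 105.3]
top coupling 0.57 [689.6 200.7  -0.9] [246.4 130.9]
top gasket 0.6 [ 453.6 -111.4    8.8] [346.8 208.5]
side tray 0.61 [460.4 259.9   4. ] [291.1 314.9]
side pot_floor 0.78 [525.8 -36.3  16.3] [312.4 231.5]
side pot_floor 0.24 [690.1 193.3  -2.6] [222. 275.]
side valve_grip 0.6 [ 501.7 -197.3  105.6] [339.4 178. ]
side scrubber 0.93 [ 515.9 -110.    -1.5] [324.9 222.3]
side scrubber 0.48 [452.3 227.8   3.7] [299.6 306.4]
side piece0 0.73 [ 501.6 -194.9  109.6] [339.2 177.2]
side 
[... 199 characters left out ...]
side jar 0.72 [770.4  93.5   0.3] [215.3 244.3]
side jar 0.37 [ 500.4 -197.4  106.2] [339.8 177.9]
side coupling 0.48 [689.3 197.4  -6.1] [221.7 277.1]
side coupling 0.21 [452.2 227.9   2.8] [299.6 306.7]
side gasket 0.49 [ 669.3 -432.8   -4.9] [317.2 162. ]
side gasket 0.41 [ 448.7 -117.3   10.7] [347.2 222.4]
{'clock': 0.9, 'q': array([-1.3,  0.3,  1.6, -0. ,  1.3, -0.1]), 'dq': array([ 0.,  0.,  0.,  0.,  0., -0.]), 'joint_efforts': array([ -0. , -40.6, -29.3,  -0. ,   0. ,  -0. ]), 'tool_pos': array([ 272.7, -617.5,  250.1]), 'eef_rot': array([ 3.1,  0.6, -0. ]), 'ft_force': array([-0. ,  0.5,  0.5]), 'wrist_torque': array([-0.,  0., -0.]), 'grip_force': 0.0, 'width': 0.9999068224628658}
```

View pics/top0.png

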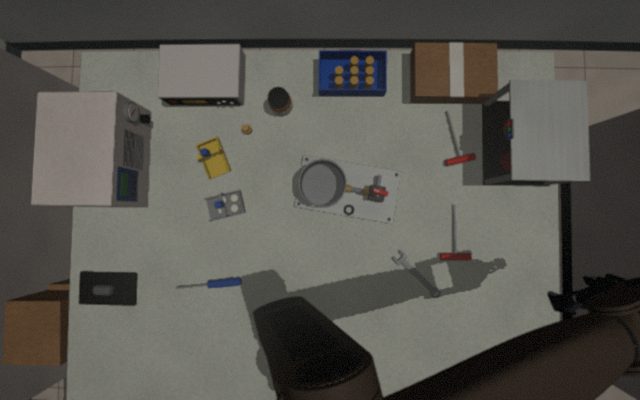

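```bash
cat > b.py <<'E'
from h import *
np.set_printoptions(precision=1,suppress=True)
z=np.load("top0.npz");im,d=z["im"],z["d"];W=cloud("top",d)
hsv=cv2.cvtColor(im,cv2.COLOR_RGB2HSV)
def near(x,y,r): return np.hypot(W[...,0]-x,W[...,1]-y)<r
def rect(m):
    p=W[m][:,:2].astype(np.float32); (c,s,a)=cv2.minAreaRect(p); return np.array(c),np.array(s),a,m.sum()
for n,(x,y) in dict(t=(461,260),t2=(606,300)).items():
    m=near(x,y,90)&(W[...,2]>85)&(W[...,2]<115); print(n,"grip",rect(m),W[m].mean(0),np.median(im[m],0))
    m=near(x,y,80)&(W[...,2]>12)&(W[...,2]<115); print(n,"all",rect(m))
m=near(498,-196,40)&(W[...,2]>117); print("wing",rect(m),np.median(im[m],0),W[m].mean(0))
wh=m&(hsv[...,1]<110); print("white",W[wh].mean(0),wh.sum()); print("red",W[m&(hsv[...,1]>150)].mean(0))
m=near(525,-35,85)&(W[...,2]>80)&(W[...,2]<95);p=W[m]; print("pot",p.min(0),p.max(0),m.sum())
m=near(516,-110,200)&(W[...,2]>6)&(W[...,2]<18);print("plate",rect(m))
m=(W[...,2]>30)&(W[...,2]<400)
import scipy.ndimage as nd
l,k=nd.label(m)
for i in range(1,k+1):
    q=W[l==i]
    if len(q)>15: print("tall",len(q),np.nanmin(q,0),np.nanmax(q,0))
a=cv2.resize(im[150:235,180:270],None,fx=6,fy=6,interpolation=cv2.INTER_CUBIC);b=cv2.resize(im[175:215,355:400],None,fx=5,fy=5,interpolation=cv2.INTER_CUBIC)
o=np.zeros((510,540+225,3),np.uint8);o[:,:540]=a;o[:200,540:]=b;cv2.imwrite("pics/crop0.png",o[...,::-1])
E
python3 b.py
```

```text
t grip (array([459.1, 254.5]), array([18.1, 17.9]), 14.0669584274292, np.int64(52)) [458.9 252.9  98.2] [47.  61.  94.5]
t all (array([457.7, 259.1]), array([ 70.4, 111.7]), 14.300225257873535, np.int64(459))
t2 grip (array([607.3, 297.7]), array([17.9, 18. ]), 21.403581619262695, np.int64(53)) [606.7 296.5  98.2] [41. 55. 88.]
t2 all (array([602.3, 299. ]), array([111.1,  72.2]), 22.991960525512695, np.int64(339))
wing (array([ 498.4, -195. ]), array([40.8, 13.8]), 75.63920593261719, np.int64(79)) [120.  52.  47.] [ 498.  -195.1  123.9]
white [ 498.9 -190.1  124. ] 18
red [ 496.9 -202.   124.1]
pot [ 458.2 -104.9   80.2] [591.1  30.1  93.6] 224
plate (array([ 512.5, -106.4]), array([384.7, 328.9]), 0.7485898733139038, np.int64(3819))
tall 13279 [ 529.2 -722.3   30. ] [ 941.5 -299.   195.7]
tall 5005 [762.1 206.1  30. ] [930.7 449.2  91. ]
tall 1351 [ 797.1 -221.6   30. ] [921.6 -20.9  67.1]
tall 155 [817.  -92.4  32.5] [871.7 -70.6  65.6]
tall 526 [733.8  59.   30.2] [796.6 124.4  96. ]
tall 12565 [449.1 474.9  30. ] [750.7 719.  206.6]
tall 37 [681.7 187.7  30.9] [698.7 205.   45.6]
tall 147 [589.7 267.1  30.4] [624.8 330.4 103.9]
tall 818 [ 455.8 -218.7   30.4] [591.1  30.1 128. ]
tall 17 [477.5   9.5  30.2] [499.2  21.2  89.9]
tall 147 [426.  241.5  30.5] [493.9 268.3 106. ]
tall 1243 [ 231.1 -680.8  243.1] [ 312.8 -545.6  399.4]
tall 198 [187.  585.2  30.2] [216.  647.4  48.7]
tall 1251 [147.2 -42.8 186.4] [250.3 117.8 399.8]
tall 148 [ 20.   35.  256.8] [ 95.7  74.2 309.1]
```

View pics/side0.png

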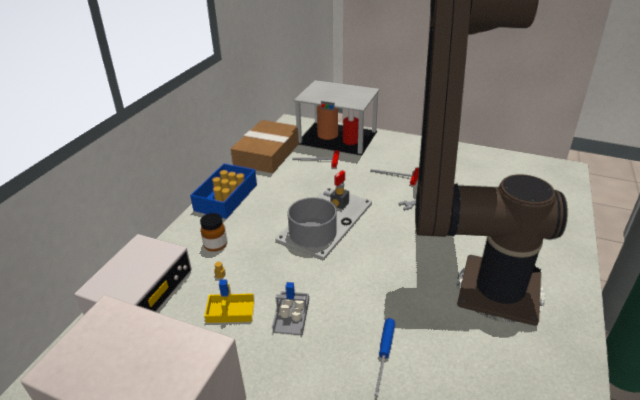

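View pics/crop0.png

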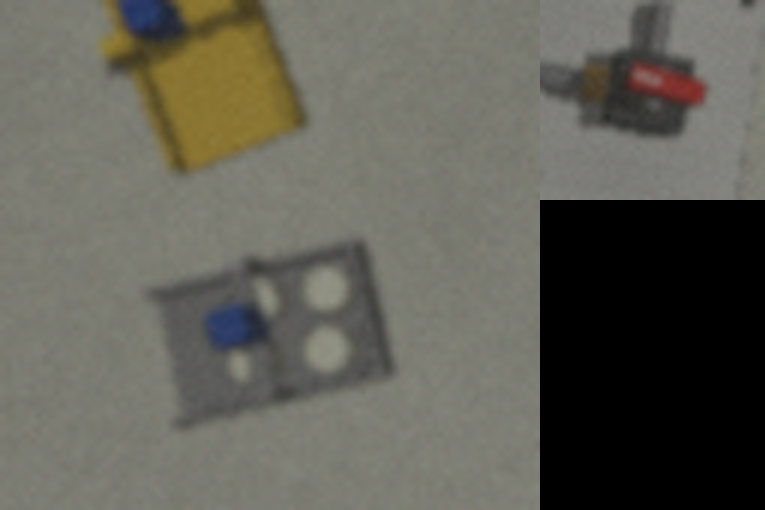

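The top view shows the steel tray with white pieces at (225,204), blue grip at (219,204); the yellow tray at (213,157) is the look-alike (same blue grip). The pot is at (321,185), the red wing at (379,192), and red look-alikes are the hex-key handles at (458,158) and (455,256). In the crop, the grey tray holds the pieces, its open end faces left (+y), and the white line lies on the wing's +y half. I choose the grey tray: grip (459,254), heading 104°.

```bash
cat > p.py <<'E'
from h import *
import json
np.set_printoptions(precision=3,suppress=True)
def rot(th,phi=0,s=None):
    Rd=np.array([[-np.sin(th),np.cos(th),0],[np.cos(th),np.sin(th),0],[0,0,-1.]])
    if phi: Rd=R.from_rotvec(phi*np.array([-np.sin(s),np.cos(s),0])).as_matrix()@Rd
    return Rd
def plan(wps,p=None,M=None):
    """wps: list of (pos,Rot); prints row numbers for one call each"""
    s=ctrl.observe()
    if p is None: p=np.array(s["tool_pos"]);M=R.from_rotvec(s["eef_rot"]).as_matrix()
    for q,N in wps:
        q=np.array(q,float)
        t=R.from_matrix(M.T@N).as_rotvec()/(2*np.pi); d=M.T@(q-p)/150
        n=max(np.linalg.norm(q-p)/41.7,np.linalg.norm(t)*360/7.16)
        print(np.round(t,4).tolist(),np.round(d,3).tolist(),"rows %.1f"%n,"!!" if abs(d).max()>1 else "")
        p,M=q,N
def st():
    s=ctrl.observe();M=R.from_rotvec(s["eef_rot"]).as_matrix()
    print(round(s["clock"],2),"p",s["tool_pos"],"z",M[:,2],"thy",np.arctan2(M[1,1],M[0,1]),"q",s["q"],"F",s["ft_force"],"w",s["width"],s["grip_force"])
    open("log.jsonl","a").write(json.dumps([list(map(float,s["q"])),list(map(float,s["tool_pos"])),M.tolist()])+"\n")
E
python3 - <<'E'
from p import *
st(); D=rot(-1.321)
plan([((390,-520,260),D),((490,-400,260),D),((500,-260,260),D),((500,-120,260),D),((500,20,260),D),((480,140,260),D),((459,254,200),D),((459,254,130),D)])
E
```

```text
0.9 p [ 272.676 -617.471  250.064] z [-0. -0. -1.] thy -1.1550006180095493 q [-1.305  0.286  1.577 -0.     1.279 -0.15 ] F [-0.013  0.463  0.506] w 0.9999068224628658 0.0
[0.0, 0.0, 0.0264] [0.978, -0.279, -0.066] rows 3.7 
[0.0, 0.0, 0.0] [0.844, -0.61, 0.0] rows 3.7 
[0.0, 0.0, 0.0] [0.295, -0.888, 0.0] rows 3.4 
[0.0, 0.0, 0.0] [0.231, -0.904, 0.0] rows 3.4 
[0.0, 0.0, 0.0] [0.231, -0.904, 0.0] rows 3.4 
[0.0, 0.0, 0.0] [0.069, -0.808, 0.0] rows 2.9 
[0.0, 0.0, 0.0] [0.052, -0.771, 0.4] rows 3.1 
[0.0, 0.0, 0.0] [0.0, 0.0, 0.467] rows 1.7
```

Emit:
arm_command(targets=[[[0, 0, 0.0264, 0.978, -0.279, -0.066, 1], [0, 0, 0.0264, 0.978, -0.279, -0.066, 1], [0, 0, 0.0264, 0.978, -0.279, -0.066, 1], [0, 0, 0.0264, 0.978, -0.279, -0.066, 1], [0, 0, 0.0264, 0.978, -0.279, -0.066, 1], [0, 0, 0.0264, 0.978, -0.279, -0.066, 1]]])

```text
clock: 1.4
tool_pos: [391.3, -518.9, 260.3]
eef_rot: [3.116, 0.396, -0.0]
ft_force: [0.3, -0.5, -1.0]
width: 0.998
grip_force: 0.0
```

Emit:
arm_command(targets=[[[0, 0, 0, 0.844, -0.61, 0, 1], [0, 0, 0, 0.844, -0.61, 0, 1], [0, 0, 0, 0.844, -0.61, 0, 1], [0, 0, 0, 0.844, -0.61, 0, 1], [0, 0, 0, 0.844, -0.61, 0, 1]]])

```text
clock: 1.82
tool_pos: [492.2, -396.8, 259.8]
eef_rot: [-3.115, -0.397, -0.002]
ft_force: [-0.3, -0.7, -0.1]
width: 0.998
grip_force: 0.0
```

```bash
python3 -c "
from p import *
st()"
```

```text
1.82 p [ 492.22  -396.802  259.839] z [ 0.001  0.002 -1.   ] thy -1.3171639904911823 q [-0.839  0.186  1.678  0.002  1.278  0.477] F [-0.319 -0.747 -0.131] w 0.9983040349796132 0.0
```

Emit:
arm_command(targets=[[[0, 0, 0, 0.3, -0.9, -0.3, 1], [0, 0, 0, 0.3, -0.9, -0.3, 1], [0, 0, 0, 0.3, -0.9, -0.3, 1], [0, 0, 0, 0.3, -0.9, -0.3, 1]]])

```text
clock: 2.15
tool_pos: [499.9, -256.9, 306.4]
eef_rot: [3.117, 0.391, 0.002]
ft_force: [0.0, 0.3, -0.6]
width: 1.007
grip_force: 0.0
```

Emit:
arm_command(targets=[[[0, 0, 0, 0.24, -0.93, 0, 1], [0, 0, 0, 0.24, -0.93, 0, 1], [0, 0, 0, 0.24, -0.93, 0, 1], [0, 0, 0, 0.24, -0.93, 0, 1]]])

```text
clock: 2.48
tool_pos: [499.9, -111.9, 305.1]
eef_rot: [-3.116, -0.392, -0.0]
ft_force: [0.6, -0.0, 0.6]
width: 1.003
grip_force: 0.0
```

```bash
python3 -c "
from p import *
st()
s=np.pi-0.06
plan([((525,-30,250),rot(-0.07,.5,s))])
plan([((525,-30,250),rot(-0.07,.96,s))])"
```

```text
2.48 p [ 499.859 -111.911  305.102] z [ 0.     0.001 -1.   ] thy -1.3203726973984813 q [-0.419 -0.118  1.908  0.001  1.352  0.901] F [ 0.598 -0.044  0.638] w 1.0029185373404261 0.0
[-0.0684, 0.0503, -0.1946] [0.298, -0.487, 0.368] rows 10.7 
[-0.1309, 0.0963, -0.1827] [0.298, -0.487, 0.368] rows 12.3
```

```bash
python3 -c "
from p import *
s=2.89
plan([((521.5,-35.6,205),rot(-1.32,.96,s)),((500,40,270),rot(-1.321)),((480,150,260),rot(-1.321)),((459,254,190),rot(-1.321))])"
```

```text
[-0.0737, 0.1339, -0.0001] [0.266, -0.457, 0.668] rows 7.7 
[0.0735, -0.1339, 0.0001] [0.396, -0.299, -0.465] rows 7.7 
[0.0, 0.0, 0.0] [0.052, -0.744, 0.067] rows 2.7 
[0.0, 0.0, 0.0] [0.036, -0.706, 0.467] rows 3.0
```

Emit:
arm_command(targets=[[[-0.0737, 0.134, 0, 0.266, -0.457, 0.668, 1], [-0.0737, 0.134, 0, 0.266, -0.457, 0.668, 1], [-0.0737, 0.134, 0, 0.266, -0.457, 0.668, 1], [-0.0737, 0.134, 0, 0.266, -0.457, 0.668, 1], [-0.0737, 0.134, 0, 0.266, -0.457, 0.668, 1], [-0.0737, 0.134, 0, 0.266, -0.457, 0.668, 1], [-0.0737, 0.134, 0, 0.266, -0.457, 0.668, 1], [-0.0737, 0.134, 0, 0.266, -0.457, 0.668, 1], [-0.0737, 0.134, 0, 0.266, -0.457, 0.668, 1]]])

```text
clock: 3.23
tool_pos: [504.0, -50.9, 228.4]
eef_rot: [2.557, 0.338, 1.182]
ft_force: [0.8, 0.7, 0.5]
width: 0.998
grip_force: 0.0
```

```bash
python3 -c "
from p import *
st()
D=rot(-1.321)
plan([((500,40,270),D),((480,150,260),D),((459,254,190),D)])"
```

```text
3.23 p [503.954 -50.881 228.426] z [ 0.769 -0.173 -0.615] thy -1.4794389860605468 q [-0.347 -0.458  2.478  0.434  0.238  0.585] F [0.756 0.705 0.526] w 0.9983080708132133 0.0
[0.0665, -0.1284, 0.0019] [0.379, -0.462, -0.296] rows 7.3 
[0.0, 0.0, 0.0] [0.052, -0.744, 0.067] rows 2.7 
[0.0, 0.0, 0.0] [0.036, -0.706, 0.467] rows 3.0
```

```bash
python3 -c "
from p import *
plan([((510,20,270),rot(-.6)),((485,150,260),rot(.6)),((459,254.2,190),rot(1.82)),((459,254.2,125),rot(1.82))])"
```

```text
[0.1096, -0.0986, -0.1047] [0.377, -0.333, -0.221] rows 9.1 
[0.0, 0.0, -0.191] [0.621, -0.627, 0.067] rows 9.6 
[0.0, 0.0, -0.1942] [0.671, 0.249, 0.467] rows 9.8 
[0.0, 0.0, 0.0] [0.0, 0.0, 0.433] rows 1.6
```

Emit:
arm_command(targets=[[[0.1096, -0.0986, -0.1047, 0.377, -0.333, -0.221, 1], [0.1096, -0.0986, -0.1047, 0.377, -0.333, -0.221, 1], [0.1096, -0.0986, -0.1047, 0.377, -0.333, -0.221, 1], [0.1096, -0.0986, -0.1047, 0.377, -0.333, -0.221, 1], [0.1096, -0.0986, -0.1047, 0.377, -0.333, -0.221, 1], [0.1096, -0.0986, -0.1047, 0.377, -0.333, -0.221, 1], [0.1096, -0.0986, -0.1047, 0.377, -0.333, -0.221, 1], [0.1096, -0.0986, -0.1047, 0.377, -0.333, -0.221, 1], [0.1096, -0.0986, -0.1047, 0.377, -0.333, -0.221, 1], [0.1096, -0.0986, -0.1047, 0.377, -0.333, -0.221, 1]]])

```text
clock: 4.07
tool_pos: [512.8, 18.6, 271.9]
eef_rot: [2.778, 1.467, -0.002]
ft_force: [0.3, 0.3, 0.6]
width: 0.999
grip_force: 0.0
```

```bash
python3 -c "
from p import *
st()
plan([((485,150,260),rot(.6)),((459,254.2,190),rot(1.82)),((459,254.2,125),rot(1.82))])"
```

```text
4.07 p [512.755  18.648 271.911] z [-0.001 -0.001 -1.   ] thy -0.5993164733680275 q [-0.161 -0.092  1.945 -0.001  1.29   0.438] F [0.35  0.262 0.561] w 0.9988683532869771 0.0
[-0.0002, 0.0001, -0.1909] [0.619, -0.647, 0.079] rows 9.6 
[0.0, 0.0, -0.1942] [0.671, 0.249, 0.467] rows 9.8 
[0.0, 0.0, 0.0] [0.0, 0.0, 0.433] rows 1.6
```

Emit:
arm_command(targets=[[[0, 0, -0.191, 0.619, -0.647, 0.079, 1], [0, 0, -0.191, 0.619, -0.647, 0.079, 1], [0, 0, -0.191, 0.619, -0.647, 0.079, 1], [0, 0, -0.191, 0.619, -0.647, 0.079, 1], [0, 0, -0.191, 0.619, -0.647, 0.079, 1], [0, 0, -0.191, 0.619, -0.647, 0.079, 1], [0, 0, -0.191, 0.619, -0.647, 0.079, 1], [0, 0, -0.191, 0.619, -0.647, 0.079, 1], [0, 0, -0.191, 0.619, -0.647, 0.079, 1], [0, 0, -0.191, 0.619, -0.647, 0.079, 1]]])

```text
clock: 4.9
tool_pos: [484.3, 150.6, 259.6]
eef_rot: [1.46, 2.78, 0.001]
ft_force: [0.9, 0.4, 0.4]
width: 1.002
grip_force: 0.0
```

Emit:
arm_command(targets=[[[0, 0, -0.1942, 0.671, 0.249, 0.467, 1], [0, 0, -0.1942, 0.671, 0.249, 0.467, 1], [0, 0, -0.1942, 0.671, 0.249, 0.467, 1], [0, 0, -0.1942, 0.671, 0.249, 0.467, 1], [0, 0, -0.1942, 0.671, 0.249, 0.467, 1], [0, 0, -0.1942, 0.671, 0.249, 0.467, 1], [0, 0, -0.1942, 0.671, 0.249, 0.467, 1], [0, 0, -0.1942, 0.671, 0.249, 0.467, 1], [0, 0, -0.1942, 0.671, 0.249, 0.467, 1], [0, 0, -0.1942, 0.671, 0.249, 0.467, 1]]])

```text
clock: 5.73
tool_pos: [458.7, 254.9, 189.5]
eef_rot: [-0.397, 3.115, -0.0]
ft_force: [-0.6, 0.1, 0.3]
width: 0.995
grip_force: 0.0
```

```bash
python3 -c "
from p import *
st()
plan([((459,254.2,120),rot(1.82)),((459,254.2,84),rot(1.82))])"
```

```text
5.73 p [458.736 254.909 189.498] z [ 0.002  0.    -1.   ] thy 1.8242582646320464 q [ 0.314  0.013  1.999 -0.001  1.128 -1.51 ] F [-0.587  0.062  0.334] w 0.9952799935553289 0.0
[-0.0001, 0.0003, 0.0007] [0.0, -0.005, 0.463] rows 1.7 
[0.0, 0.0, 0.0] [0.0, 0.0, 0.24] rows 0.9
```

Emit:
arm_command(targets=[[[0, 0, 0, 0, -0.005, 0.25, 1], [0, 0, 0, 0, -0.005, 0.5, 1], [0, 0, 0, 0, -0.005, 0.65, 1], [0, 0, 0, 0, -0.005, 0.7, 1], [0, 0, 0, 0, -0.005, 0.7, 0.6], [0, 0, 0, 0, -0.005, 0.7, 0.3], [0, 0, 0, 0, -0.005, 0.7, 0], [0, 0, 0, 0, -0.005, 0.7, 0], [0, 0, 0, 0, -0.005, 0.7, 0], [0, 0, 0, 0, -0.005, 0.7, 0]]], force=60)

```text
clock: 6.57
tool_pos: [459.1, 256.1, 86.2]
eef_rot: [-0.391, 3.113, 0.001]
ft_force: [-0.6, -1.5, 4.0]
width: 0.198
grip_force: 58.7
```

Emit:
arm_command(targets=[[[0, 0, 0, 0, 0, 0, 0], [0, 0, 0, 0, 0, 0, 0], [0, 0, 0, 0, 0, 0, 0], [0, 0, 0, 0, 0, -0.04, 0], [0, 0, 0, 0, 0, -0.12, 0], [0, 0, 0, 0, 0, -0.2, 0], [0, 0, 0, 0, 0, -0.28, 0], [0, 0, 0, 0, 0, -0.34, 0], [0, 0, 0, 0, 0, -0.37, 0], [0, 0, 0, 0, 0, -0.37, 0]]])

```text
clock: 7.4
tool_pos: [458.9, 256.1, 142.0]
eef_rot: [-0.391, 3.112, 0.002]
ft_force: [-0.0, 0.3, -3.9]
width: 0.199
grip_force: 58.7
```

```bash
python3 - <<'E'
from p import *
st()
im,d=ctrl.capture("side")
x,y=proj("side",[459,254,60])[0].astype(int)
cv2.imwrite("pics/s1.png",cv2.resize(im[y-60:y+60,x-75:x+75],None,fx=4,fy=4)[...,::-1])
E
```

```text
7.4 p [458.89  256.128 142.016] z [ 0.005  0.002 -1.   ] thy 1.820542172000598 q [ 0.316  0.073  2.032  0.     1.031 -1.505] F [-0.027  0.256 -3.878] w 0.1986298844686733 58.69729220867157
```

View pics/s1.png

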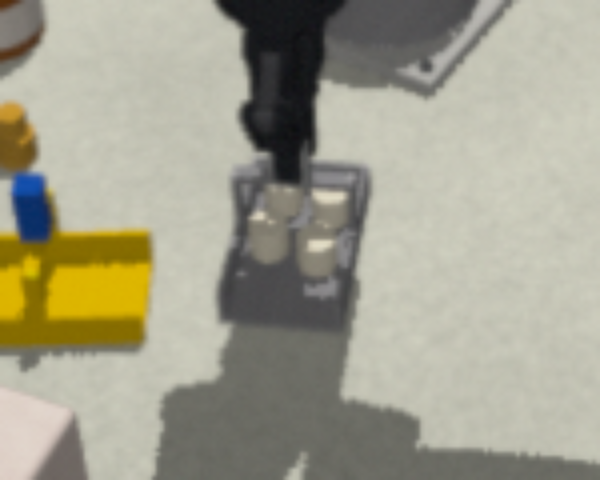

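The lifted grey tray hangs level in the gripper, all four pieces in it around crop (295,230), open end towards the camera (+y).

```bash
cat >> p.py <<'E'
S=-0.26; sv=np.array([np.cos(S),np.sin(S),0]); ez=np.array([0,0,1.])
def tip(phi,zt,off=-25,H=85):
    return np.array([525,-36.5,0])+off*sv+zt*ez-(sv*(60*np.cos(phi)-H*np.sin(phi))+ez*(-60*np.sin(phi)-H*np.cos(phi))), rot(S,phi,S) if phi else rot(S)
E
python3 -c "
from p import *
plan([((490,170,215),rot(.85)),((475,60,215),rot(-.1)),tip(.2,125),tip(.45,112),tip(.6,108),tip(.96,100)])
print(tip(.2,125)[0],tip(.96,100)[0])"
```

```text
[0.0003, 0.0005, 0.1545] [-0.065, -0.607, -0.494] rows 7.8 
[0.0, 0.0, 0.1512] [-0.409, -0.617, 0.0] rows 7.6 
[0.0318, 0.0025, 0.0254] [-0.536, -0.045, -0.035] rows 2.0 
[0.0398, -0.0, -0.0] [-0.0, 0.17, 0.004] rows 2.0 
[0.0239, 0.0, -0.0] [0.0, 0.101, -0.029] rows 1.2 
[0.0573, -0.0, -0.0] [-0.0, 0.255, -0.061] rows 2.9 
[460.332 -19.297 220.226] [534.877 -39.127 197.901]
```

Emit:
arm_command(targets=[[[0, 0, 0.01, 0, -0.03, -0.06, 0], [0, 0, 0.025, -0.01, -0.1, -0.13, 0], [0, 0, 0.043, -0.02, -0.18, -0.2, 0], [0, 0, 0.061, -0.03, -0.26, -0.27, 0], [0, 0, 0.079, -0.04, -0.34, -0.34, 0], [0, 0, 0.097, -0.05, -0.42, -0.4, 0], [0, 0, 0.115, -0.06, -0.49, -0.45, 0], [0, 0, 0.133, -0.065, -0.55, -0.48, 0], [0, 0, 0.147, -0.065, -0.595, -0.494, 0], [0, 0, 0.1545, -0.065, -0.607, -0.494, 0]]])

```text
clock: 8.28
tool_pos: [489.9, 168.9, 214.0]
eef_rot: [1.115, 2.936, 0.001]
ft_force: [-0.0, -0.0, -2.9]
width: 0.204
grip_force: 58.9
```

Emit:
arm_command(targets=[[[0, 0, 0.01, -0.02, -0.03, 0, 0], [0, 0, 0.025, -0.06, -0.1, 0, 0], [0, 0, 0.043, -0.11, -0.18, 0, 0], [0, 0, 0.061, -0.17, -0.26, 0, 0], [0, 0, 0.079, -0.23, -0.34, 0, 0], [0, 0, 0.097, -0.29, -0.42, 0, 0], [0, 0, 0.115, -0.34, -0.5, 0, 0], [0, 0, 0.132, -0.38, -0.56, 0, 0], [0, 0, 0.145, -0.4, -0.6, 0, 0], [0, 0, 0.1512, -0.409, -0.617, 0, 0]]])

```text
clock: 9.12
tool_pos: [473.9, 59.0, 212.9]
eef_rot: [-2.334, -2.101, 0.0]
ft_force: [-0.2, -0.2, -3.0]
width: 0.203
grip_force: 58.9
```

```bash
python3 -c "
from p import *
st()
plan([tip(.2,125),tip(.45,112),tip(.6,108),tip(.96,100)])"
```

```text
9.12 p [473.944  58.981 212.949] z [-0.001  0.001 -1.   ] thy -0.10491712317981275 q [-0.089 -0.124  2.084  0.001  1.182  0.015] F [-0.159 -0.212 -2.95 ] w 0.20304939988054974 58.88939023017883
[0.0317, 0.0024, 0.0246] [-0.528, -0.036, -0.049] rows 2.0 
[0.0398, -0.0, -0.0] [-0.0, 0.17, 0.004] rows 2.0 
[0.0239, 0.0, -0.0] [0.0, 0.101, -0.029] rows 1.2 
[0.0573, -0.0, -0.0] [-0.0, 0.255, -0.061] rows 2.9
```

Emit:
arm_command(targets=[[[0.006, 0.0005, 0.005, -0.05, 0, -0.01, 0], [0.012, 0.001, 0.01, -0.14, -0.01, -0.02, 0], [0.018, 0.0014, 0.014, -0.24, -0.02, -0.03, 0], [0.024, 0.0018, 0.018, -0.34, -0.03, -0.04, 0], [0.028, 0.0021, 0.022, -0.43, -0.035, -0.045, 0], [0.03, 0.0024, 0.0246, -0.5, -0.036, -0.049, 0], [0.0317, 0.0024, 0.0246, -0.528, -0.036, -0.049, 0], [0.0317, 0.0024, 0.0246, -0.528, -0.036, -0.049, 0]]])

```text
clock: 9.78
tool_pos: [461.4, -19.1, 220.8]
eef_rot: [-2.358, -1.82, 0.181]
ft_force: [-0.1, -0.8, -3.9]
width: 0.201
grip_force: 59.0
```

```bash
python3 - <<'E'
from p import *
st()
plan([tip(.45,110),tip(.7,103),tip(.96,97)])
im,d=ctrl.capture("top"); a=cv2.resize(im[140:240,260:390],None,fx=3,fy=3)
im,d=ctrl.capture("side"); b=cv2.resize(im[130:270,240:400],None,fx=2.5,fy=2.5)
o=np.zeros((350,790,3),np.uint8);o[:300,:390]=a;o[:,390:]=b;cv2.imwrite("pics/t2.png",o[...,::-1])
E
```

```text
9.78 p [461.406 -19.059 220.762] z [-0.191  0.051 -0.98 ] thy -0.25624723717945197 q [-0.261 -0.058  2.017 -0.     1.382 -0.005] F [-0.139 -0.777 -3.859] w 0.20089550886777882 58.96525740623474
[0.04, 0.0001, 0.0006] [-0.004, 0.167, 0.022] rows 2.0 
[0.0398, 0.0, 0.0] [-0.0, 0.173, -0.039] rows 2.0 
[0.0414, -0.0, -0.0] [-0.0, 0.185, -0.053] rows 2.1
```

View pics/t2.png

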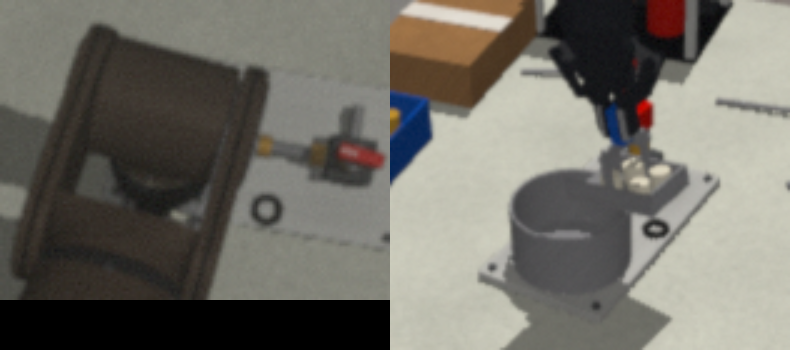

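```bash
python3 - <<'E'
from p import *
f=lambda p:[((u-240)*2.5+390,(v-130)*2.5) for u,v in proj("side",p)]
n=np.array([-sv[1],sv[0],0]); t=np.array([525,-36.5,125])-25*sv
print(f([t,t+35*n,t-35*n,[459,-20,88],[525,-36,88]]))
E
```

```text
[(np.float64(587.3753791365821), np.float64(183.62169875239147)), (np.float64(567.7743542324469), np.float64(199.3997897275068)), (np.float64(606.312813718584), np.float64(168.37817545945887)), (np.float64(620.6973016453638), np.float64(224.28043729706735)), (np.float64(569.6903201130012), np.float64(203.58057754192203))]
```

Side view (right half): the tray with pieces (640,175) is held tilted just above the near side of the pot (570,230), and its spout edge projects to (568,199)–(606,168), inside the pot opening. Tipping now.

Emit:
arm_command(targets=[[[0.013, 0, 0, 0, 0.055, 0.007, 0], [0.026, 0, 0, 0, 0.11, 0.014, 0], [0.04, 0, 0, 0, 0.167, 0.022, 0]]])

```text
clock: 10.13
tool_pos: [485.0, -23.5, 213.8]
eef_rot: [-2.182, -1.689, 0.386]
ft_force: [1.0, 0.6, -2.2]
width: 0.204
grip_force: 59.5
```

Emit:
arm_command(targets=[[[0.013, 0, 0, 0, 0.057, -0.013, 0], [0.026, 0, 0, 0, 0.115, -0.026, 0], [0.04, 0, 0, 0, 0.173, -0.039, 0]]])

```text
clock: 10.38
tool_pos: [510.7, -30.2, 207.3]
eef_rot: [-1.999, -1.547, 0.565]
ft_force: [-0.1, -0.2, -2.8]
width: 0.205
grip_force: 59.5
```

Emit:
arm_command(targets=[[[0.014, 0, 0, 0, 0.062, -0.018, 0], [0.028, 0, 0, 0, 0.124, -0.036, 0], [0.0414, 0, 0, 0, 0.185, -0.053, 0], [0.0414, 0, 0, 0, 0.185, -0.053, 0], [0.0414, 0, 0, 0, 0.185, -0.053, 0], [0.0414, 0, 0, 0, 0.185, -0.053, 0], [0.0414, 0, 0, 0, 0.185, -0.053, 0], [0.0414, 0, 0, 0, 0.185, -0.053, 0], [0.0414, 0, 0, 0, 0.185, -0.053, 0]]])

```text
clock: 11.13
tool_pos: [535.1, -37.4, 196.8]
eef_rot: [-1.806, -1.396, 0.724]
ft_force: [0.3, -0.1, -2.2]
width: 0.2
grip_force: 59.8
```

```bash
python3 - <<'E'
from p import *
st()
for c in("side","top"):
    im,d=ctrl.capture(c)
    if c=="side": b=cv2.resize(im[130:270,240:400],None,fx=3.5,fy=3.5); cv2.imwrite("pics/t3.png",b[...,::-1])
    for r in ctrl.landmark_of("piece0",c)[:6]: print(c,round(r["confidence"],2),np.array(r["location"]))
E
```

```text
11.13 p [535.113 -37.406 196.755] z [-0.791  0.207 -0.575] thy -0.25404150939057024 q [-0.258  0.529  1.544 -0.002  2.027 -0.003] F [ 0.348 -0.09  -2.226] w 0.20023363556909268 59.77141499519348
side 0.59 [571.4 -64.5  37.8]
side 0.51 [578.1 -42.   39.6]
side 0.41 [530.6 -44.7  41.4]
```

View pics/t3.png

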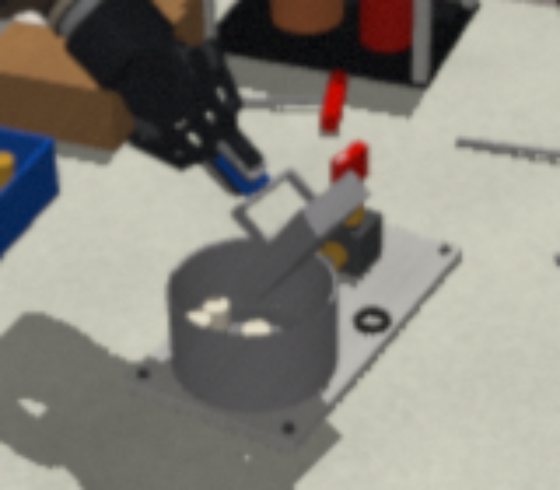

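The pot shows white pieces at (210,310) and (257,327), and the tray's raised inside looks empty. I'll untilt, lift away and check all four.

```bash
python3 -c "
from p import *
plan([tip(.45,150),((440,-15,240),rot(-.1)),((475,80,220),rot(.85)),((459,200,215),rot(1.82))])"
```

```text
[-0.0812, 0.0004, 0.0006] [-0.008, -0.509, 0.067] rows 4.1 
[-0.0715, -0.0057, -0.025] [-0.007, -0.237, 0.208] rows 3.8 
[0.0, 0.0, -0.1512] [0.653, 0.169, 0.133] rows 7.6 
[0.0, 0.0, -0.1544] [0.608, 0.531, 0.033] rows 7.8
```

Emit:
arm_command(targets=[[[-0.0812, 0, 0, -0.008, -0.509, 0.067, 0], [-0.0812, 0, 0, -0.008, -0.509, 0.067, 0], [-0.0812, 0, 0, -0.008, -0.509, 0.067, 0], [-0.0812, 0, 0, -0.008, -0.509, 0.067, 0], [-0.0812, 0, 0, -0.008, -0.509, 0.067, 0]]])

```text
clock: 11.75
tool_pos: [483.8, -25.1, 254.9]
eef_rot: [-2.187, -1.691, 0.381]
ft_force: [0.5, 0.2, -2.4]
width: 0.199
grip_force: 60.4
```

Emit:
arm_command(targets=[[[-0.0715, -0.0057, -0.025, -0.007, -0.237, 0.208, 0], [-0.0715, -0.0057, -0.025, -0.007, -0.237, 0.208, 0], [-0.0715, -0.0057, -0.025, -0.007, -0.237, 0.208, 0], [-0.0715, -0.0057, -0.025, -0.007, -0.237, 0.208, 0], [-0.0715, -0.0057, -0.025, -0.007, -0.237, 0.208, 0]]])

```text
clock: 12.17
tool_pos: [437.5, -14.3, 238.6]
eef_rot: [-2.321, -2.111, 0.002]
ft_force: [-0.6, 0.7, -2.4]
width: 0.2
grip_force: 60.5
```

```bash
python3 - <<'E'
from p import *
st()
plan([((475,90,220),rot(.85)),((460,195,180),rot(.85)),((460,195,95),rot(.85)),((460,195,88),rot(.85))])
E
```

```text
12.17 p [437.486 -14.27  238.57 ] z [-0.004  0.002 -1.   ] thy -0.09474052897350652 q [-0.266 -0.251  2.143  0.001  1.254 -0.171] F [-0.551  0.74  -2.442] w 0.200336428776844 60.538190603256226
[-0.0004, -0.0005, -0.1504] [0.715, 0.184, 0.124] rows 7.6 
[0.0, 0.0, 0.0] [0.537, 0.46, 0.267] rows 2.7 
[0.0, 0.0, 0.0] [0.0, 0.0, 0.567] rows 2.0 
[0.0, 0.0, 0.0] [0.0, 0.0, 0.047] rows 0.2
```

Emit:
arm_command(targets=[[[0, 0, -0.1504, 0.715, 0.184, 0.124, 0], [0, 0, -0.1504, 0.715, 0.184, 0.124, 0], [0, 0, -0.1504, 0.715, 0.184, 0.124, 0], [0, 0, -0.1504, 0.715, 0.184, 0.124, 0], [0, 0, -0.1504, 0.715, 0.184, 0.124, 0], [0, 0, -0.1504, 0.715, 0.184, 0.124, 0], [0, 0, -0.1504, 0.715, 0.184, 0.124, 0], [0, 0, -0.1504, 0.715, 0.184, 0.124, 0], [0, 0, -0.1504, 0.715, 0.184, 0.124, 0]]])

```text
clock: 12.92
tool_pos: [477.8, 88.9, 220.4]
eef_rot: [-1.107, -2.934, 0.002]
ft_force: [0.6, 0.5, -2.5]
width: 0.204
grip_force: 60.6
```

Emit:
arm_command(targets=[[[0, 0, 0, 0.537, 0.46, 0.267, 0], [0, 0, 0, 0.537, 0.46, 0.267, 0], [0, 0, 0, 0.537, 0.46, 0.267, 0], [0, 0, 0, 0.537, 0.46, 0.267, 0]]])

```text
clock: 13.25
tool_pos: [460.1, 197.3, 177.8]
eef_rot: [-1.104, -2.93, 0.004]
ft_force: [-0.7, -0.1, -2.0]
width: 0.198
grip_force: 60.5
```

```bash
python3 - <<'E'
from p import *
st()
plan([((460,195,95),rot(.85)),((460,195,88),rot(.85))])
for c in("side","top"):
    im,d=ctrl.capture(c)
    if c=="side": cv2.imwrite("pics/t4.png",cv2.resize(im[170:330,220:380],None,fx=3.5,fy=3.5)[...,::-1])
    for r in ctrl.landmark_of("piece0",c)[:6]: print(c,round(r["confidence"],2),np.array(r["location"]))
E
```

```text
13.25 p [460.125 197.267 177.781] z [-0.01   0.001 -1.   ] thy 0.8499323261904055 q [ 0.201 -0.023  2.058  0.004  1.116 -0.651] F [-0.724 -0.134 -1.984] w 0.19799896858516808 60.54560422897339
[-0.0009, -0.0014, -0.0] [-0.014, -0.009, 0.552] rows 2.0 
[0.0, 0.0, 0.0] [0.0, 0.0, 0.047] rows 0.2 
top 0.64 [567.2 -61.   44. ]
top 0.45 [576.6 -37.   39.2]
top 0.41 [526.6 -41.4  38.6]
top 0.38 [540.1 -17.5  39. ]
```

View pics/t4.png

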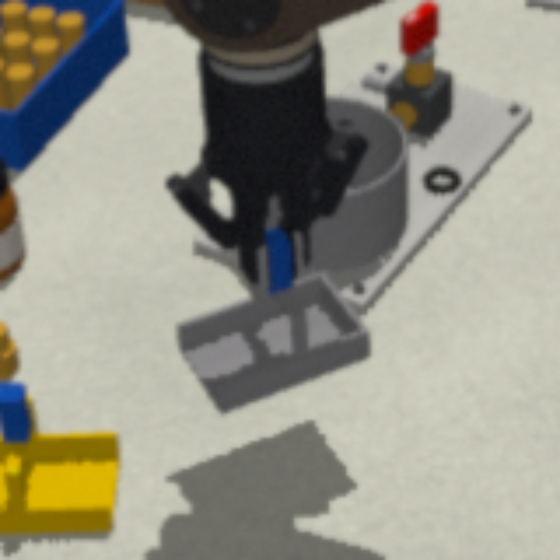

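The tray (275,340) is empty and level; the pot reading shows four pieces, all within 55 mm of its centre. Setting the tray down.

Emit:
arm_command(targets=[[[-0.0009, -0.0014, 0, -0.014, -0.009, 0.15, 0], [-0.0009, -0.0014, 0, -0.014, -0.009, 0.35, 0], [-0.0009, -0.0014, 0, -0.014, -0.009, 0.5, 0], [-0.0009, -0.0014, 0, -0.014, -0.009, 0.56, 0], [-0.0009, -0.0014, 0, -0.014, -0.009, 0.58, 0], [-0.0009, -0.0014, 0, -0.014, -0.009, 0.6, 0], [-0.0009, -0.0014, 0, -0.014, -0.009, 0.6, 0]]])

```text
clock: 14.03
tool_pos: [464.8, 191.5, 92.2]
eef_rot: [1.106, 2.928, 0.006]
ft_force: [0.4, -0.0, -1.7]
width: 0.203
grip_force: 60.5
```

```bash
python3 - <<'E'
from p import *
st()
im,d=ctrl.capture("side");W=cloud("side",d)
m=(np.hypot(W[...,0]-460,W[...,1]-195)<75)&(W[...,2]>-20)&(W[...,2]<50)
h=W[m][:,2];print(np.histogram(h,np.arange(-20,52,4)))
E
```

```text
14.03 p [464.753 191.488  92.194] z [ 0.012 -0.    -1.   ] thy 0.8483856652289244 q [ 0.19   0.097  2.114 -0.003  0.919 -0.657] F [ 0.428 -0.033 -1.709] w 0.2032242838709269 60.53299427032471
(array([  0,   0,   0,   4, 336, 573,  66, 391, 245,  96, 101,  95, 152,
        45,   5,  10,   3]), array([-20, -16, -12,  -8,  -4,   0,   4,   8,  12,  16,  20,  24,  28,
        32,  36,  40,  44,  48]))
```

Emit:
arm_command(targets=[[[0.001, 0.0012, 0, 0, 0, 0.013, 0], [0.001, 0.0012, 0, 0, 0, 0.026, 0], [0.001, 0.0012, 0, 0, 0, 0.036, 0], [0.001, 0.0012, 0, 0, 0, 0.036, 0]]])

```text
clock: 14.42
tool_pos: [464.2, 191.8, 86.2]
eef_rot: [1.108, 2.938, 0.001]
ft_force: [0.5, 0.0, -1.0]
width: 0.201
grip_force: 60.7
```

```bash
python3 -c "
from p import *
st()"
```

```text
14.42 p [464.191 191.819  86.178] z [ 0.002 -0.    -1.   ] thy 0.8494530493462529 q [ 0.19   0.111  2.112 -0.001  0.917 -0.659] F [ 0.546  0.016 -1.029] w 0.20106259863911793 60.730944871902466
```

Emit:
arm_command(targets=[[[0, 0, 0, 0, 0, 0.008, 0], [0, 0, 0, 0, 0, 0.01, 0], [0, 0, 0, 0, 0, 0.01, 0.4], [0, 0, 0, 0, 0, 0.01, 0.8], [0, 0, 0, 0, 0, 0.01, 1], [0, 0, 0, 0, 0, 0.01, 1], [0, 0, 0, 0, 0, 0.01, 1], [0, 0, 0, 0, 0, 0.01, 1], [0, 0, 0, 0, 0, 0.01, 1], [0, 0, 0, 0, 0, 0.01, 1]]])

```text
clock: 15.25
tool_pos: [463.6, 191.7, 84.1]
eef_rot: [1.109, 2.939, -0.0]
ft_force: [-0.1, -0.5, -0.3]
width: 1.001
grip_force: 0.0
```

Emit:
arm_command(targets=[[[0, 0, 0, 0, 0, -0.2, 1], [0, 0, 0, 0, 0, -0.4, 1], [0, 0, 0, 0, 0, -0.7, 1], [0, 0, 0, 0, 0, -1, 1], [0, 0, 0, 0, 0, -1, 1]]])

```text
clock: 15.67
tool_pos: [467.4, 192.6, 243.0]
eef_rot: [1.104, 2.928, 0.012]
ft_force: [0.4, 0.7, 0.6]
width: 1.001
grip_force: 0.0
```

```bash
python3 - <<'E'
from p import *
st()
plan([((480,80,225),rot(.35)),((490,-50,220),rot(-.251)),((498,-185,200),rot(-.251)),((498.4,-195,150),rot(-.251))])
im,d=ctrl.capture("side");W=cloud("side",d)
m=(np.hypot(W[...,0]-462,W[...,1]-194)<80)&(W[...,2]>-20)&(W[...,2]<130)
print(np.histogram(W[m][:,2],np.arange(-20,132,8)))
for r in ctrl.landmark_of("tray","side"): print(r["confidence"],r["location"])
E
```

```text
15.67 p [467.373 192.574 242.974] z [ 0.014  0.002 -1.   ] thy 0.849598607237534 q [ 0.19  -0.095  2.001 -0.     1.221 -0.659] F [0.448 0.709 0.554] w 1.00077286664881 0.0
[0.0021, 0.001, 0.0795] [-0.558, -0.509, 0.119] rows 4.0 
[0.0, 0.0, 0.0957] [-0.837, -0.235, 0.033] rows 4.8 
[0.0, 0.0, 0.0] [-0.859, 0.275, 0.133] rows 3.3 
[0.0, 0.0, 0.0] [-0.064, 0.019, 0.333] rows 1.2 
(array([   0,    0, 1248,  578,  203,  243,   19,   18,   15,   27,   52,
         23,   21,   20,   34,   32,    0,    0]), array([-20, -12,  -4,   4,  12,  20,  28,  36,  44,  52,  60,  68,  76,
        84,  92, 100, 108, 116, 124]))
0.79 [468.5, 192.8, 0.9]
0.69 [607.5, 299.6, 0.4]
```

Emit:
arm_command(targets=[[[0.0021, 0.001, 0.0795, -0.558, -0.509, 0.119, 1], [0.0021, 0.001, 0.0795, -0.558, -0.509, 0.119, 1], [0.0021, 0.001, 0.0795, -0.558, -0.509, 0.119, 1], [0.0021, 0.001, 0.0795, -0.558, -0.509, 0.119, 1], [0.0021, 0.001, 0.0795, -0.558, -0.509, 0.119, 1]]])

```text
clock: 16.18
tool_pos: [474.7, 77.7, 213.3]
eef_rot: [-1.799, -2.557, 0.02]
ft_force: [-0.8, 0.2, -0.5]
width: 1.002
grip_force: 0.0
```

Emit:
arm_command(targets=[[[0, 0, 0.0957, -0.837, -0.235, 0.033, 1], [0, 0, 0.0957, -0.837, -0.235, 0.033, 1], [0, 0, 0.0957, -0.837, -0.235, 0.033, 1], [0, 0, 0.0957, -0.837, -0.235, 0.033, 1], [0, 0, 0.0957, -0.837, -0.235, 0.033, 1], [0, 0, 0.0957, -0.837, -0.235, 0.033, 1]]])

```text
clock: 16.68
tool_pos: [485.2, -50.9, 209.9]
eef_rot: [-2.475, -1.92, 0.022]
ft_force: [-0.2, 0.1, -0.9]
width: 0.998
grip_force: 0.0
```

Emit:
arm_command(targets=[[[0, 0, 0, -0.859, 0.275, 0.133, 1], [0, 0, 0, -0.859, 0.275, 0.133, 1], [0, 0, 0, -0.859, 0.275, 0.133, 1], [0, 0, 0, -0.859, 0.275, 0.133, 1], [0, 0, 0, -0.859, 0.275, 0.133, 1]]])

```text
clock: 17.1
tool_pos: [493.1, -187.3, 190.3]
eef_rot: [-2.474, -1.922, 0.022]
ft_force: [-1.2, 0.6, 0.1]
width: 1.003
grip_force: 0.0
```

```bash
python3 - <<'E'
from p import *
st()
plan([((498.4,-195,150),rot(-.251)),((498.4,-195,111),rot(-.251))])
plan([((498.4,-195,111),rot(-.251))])
im,d=ctrl.capture("side")
for r in ctrl.landmark_of("valve_grip","side"): print(r["confidence"],r["location"])
E
```

```text
17.1 p [ 493.129 -187.278  190.309] z [-0.016 -0.001 -1.   ] thy -0.24979091231320352 q [-0.551  0.027  1.983 -0.011  1.144 -0.297] F [-1.151  0.562  0.09 ] w 1.00284378403577 0.0
[-0.0025, 0.0009, 0.0002] [-0.04, 0.051, 0.268] rows 1.0 
[0.0, 0.0, 0.0] [0.0, 0.0, 0.26] rows 0.9 
[-0.0025, 0.0009, 0.0002] [-0.038, 0.055, 0.528] rows 1.9 
0.7 [501.3, -195.8, 110.2]
```

Emit:
arm_command(targets=[[[-0.0025, 0.0009, 0, -0.04, 0.055, 0.15, 1], [-0.0025, 0.0009, 0, -0.04, 0.055, 0.27, 1], [-0.0025, 0.0009, 0, -0.04, 0.055, 0.27, 1]]])

```text
clock: 17.45
tool_pos: [497.4, -190.7, 147.5]
eef_rot: [-2.475, -1.927, 0.002]
ft_force: [-0.4, -0.1, -1.4]
width: 0.998
grip_force: 0.0
```

```bash
python3 - <<'E'
from p import *
st()
plan([((499,-195,111),rot(-.251))])
E
```

```text
17.45 p [ 497.373 -190.664  147.468] z [-0.004  0.004 -1.   ] thy -0.24751471140778455 q [-0.557  0.087  2.007  0.001  1.054 -0.31 ] F [-0.364 -0.103 -1.417] w 0.9977540202164537 0.0
[-0.0008, -0.0004, 0.0006] [-0.026, 0.019, 0.243] rows 0.9
```

Emit:
arm_command(targets=[[[-0.0008, -0.0004, 0.0006, -0.026, 0.019, 0.12, 1], [-0.0008, -0.0004, 0.0006, -0.026, 0.019, 0.2, 1], [-0.0008, -0.0004, 0.0006, -0.026, 0.019, 0.243, 1], [-0.0008, -0.0004, 0.0006, -0.026, 0.019, 0.243, 0.6], [-0.0008, -0.0004, 0.0006, -0.026, 0.019, 0.243, 0.3], [-0.0008, -0.0004, 0.0006, -0.026, 0.019, 0.243, 0], [-0.0008, -0.0004, 0.0006, -0.026, 0.019, 0.243, 0], [-0.0008, -0.0004, 0.0006, -0.026, 0.019, 0.243, 0], [-0.0008, -0.0004, 0.0006, -0.026, 0.019, 0.243, 0], [-0.0008, -0.0004, 0.0006, -0.026, 0.019, 0.243, 0]]], force=50)

```text
clock: 18.28
tool_pos: [498.8, -198.0, 115.7]
eef_rot: [2.484, 1.922, -0.005]
ft_force: [-10.6, 2.6, 9.9]
width: 0.15
grip_force: 50.5
```

```bash
python3 - <<'E'
from p import *
st();print(ctrl.observe()["wrist_torque"])
E
```

```text
18.28 p [ 498.844 -197.961  115.667] z [-0.002 -0.002 -1.   ] thy -0.2539725883425481 q [-0.566  0.138  2.016 -0.004  0.987 -0.31 ] F [-10.649   2.586   9.891] w 0.14970314993464492 50.53104758262634
[ 0.342  1.654 -0.015]
```

Emit:
arm_command(targets=[[[0, 0, 0, 0, -0.01, -0.015, 0], [0, 0, 0, 0, -0.01, -0.015, 0], [0, 0, 0.01, 0, -0.01, -0.015, 0], [0, 0, 0.02, 0, -0.01, -0.015, 0], [0, 0, 0.03, 0, -0.01, -0.015, 0], [0, 0, 0.04, 0, -0.01, -0.015, 0], [0, 0, 0.05, 0, -0.01, -0.015, 0]]])

```text
clock: 18.87
tool_pos: [497.6, -197.5, 115.8]
eef_rot: [2.755, 1.504, -0.002]
ft_force: [-5.0, -0.2, -2.1]
width: 0.15
grip_force: 51.2
```

```bash
python3 - <<'E'
from p import *
st();print(ctrl.observe()["wrist_torque"])
E
```

```text
18.87 p [ 497.606 -197.452  115.76 ] z [-0.    -0.003 -1.   ] thy -0.5713393113647205 q [-0.566  0.134  2.021 -0.003  0.985  0.006] F [-4.982 -0.249 -2.086] w 0.15032874010852768 51.15517258644104
[-0.049  0.902  0.142]
```

Emit:
arm_command(targets=[[[0, 0, 0.01, 0, 0, 0, 0], [0, 0, 0.02, 0, 0, 0, 0], [0, 0, 0.03, 0, 0, 0, 0], [0, 0, 0.04, 0, 0, 0, 0], [0, 0, 0.045, 0, 0, 0, 0], [0, 0, 0.045, 0, 0, 0, 0]]])

```text
clock: 19.37
tool_pos: [496.9, -196.8, 115.8]
eef_rot: [-2.941, -1.104, 0.004]
ft_force: [-7.9, 1.0, -0.4]
width: 0.153
grip_force: 51.4
```

```bash
python3 - <<'E'
from p import *
st();print(ctrl.observe()["wrist_torque"])
E
```

```text
19.37 p [ 496.874 -196.821  115.771] z [-0.002 -0.001 -1.   ] thy -0.8525110297599515 q [-0.566  0.134  2.021 -0.002  0.988  0.288] F [-7.918  0.98  -0.375] w 0.15349072269724842 51.43324077129364
[ 0.188  1.245 -0.046]
```

Emit:
arm_command(targets=[[[0, 0, 0.005, 0, 0, 0, 0], [0, 0, 0.01, 0, 0, 0, 0], [0, 0, 0.015, 0, 0, 0, 0], [0, 0, 0.015, 0, 0, 0, 0]]])

```text
clock: 19.7
tool_pos: [496.7, -196.6, 115.8]
eef_rot: [-2.989, -0.964, 0.005]
ft_force: [-8.3, 1.7, 0.1]
width: 0.16
grip_force: 51.5
```

```bash
python3 - <<'E'
from p import *
st();print(ctrl.observe()["wrist_torque"])
E
```

```text
19.7 p [ 496.654 -196.565  115.751] z [-0.003 -0.    -1.   ] thy -0.9466429785451234 q [-0.566  0.134  2.021 -0.002  0.989  0.382] F [-8.311  1.699  0.125] w 0.15965502137294363 51.545836329460144
[ 0.258  1.37  -0.08 ]
```

Emit:
arm_command(targets=[[[0, 0, 0.005, 0, 0, 0, 0], [0, 0, 0.01, 0, 0, 0, 0], [0, 0, 0.015, 0, 0, 0, 0], [0, 0, 0.015, 0, 0, 0, 0]]])

```text
clock: 20.03
tool_pos: [496.5, -196.3, 115.7]
eef_rot: [-3.031, -0.822, 0.005]
ft_force: [-8.9, 3.0, 1.8]
width: 0.151
grip_force: 51.7
```

```bash
python3 - <<'E'
from p import *
st();print(ctrl.observe()["wrist_torque"])
for c in("side","top"):
    im,d=ctrl.capture(c); x,y=proj(c,[498,-196,115])[0].astype(int)
    a=cv2.resize(im[y-35:y+35,x-45:x+45],None,fx=4.4,fy=4.4,interpolation=cv2.INTER_CUBIC)
    o=a if c=="side" else np.hstack([o,a])
    print(ctrl.observe()["wrist_torque"])
cv2.imwrite("pics/v5.png",o[...,::-1])
E
```

```text
20.03 p [ 496.487 -196.3    115.738] z [-0.004  0.001 -1.   ] thy -1.0409196899876174 q [-0.566  0.134  2.022 -0.002  0.99   0.476] F [-8.9    3.024  1.821] w 0.15086319401569087 51.65512204170227
[ 0.37   1.417 -0.09 ]
[ 0.382  1.426 -0.071]
[ 0.384  1.433 -0.026]
```

View pics/v5.png

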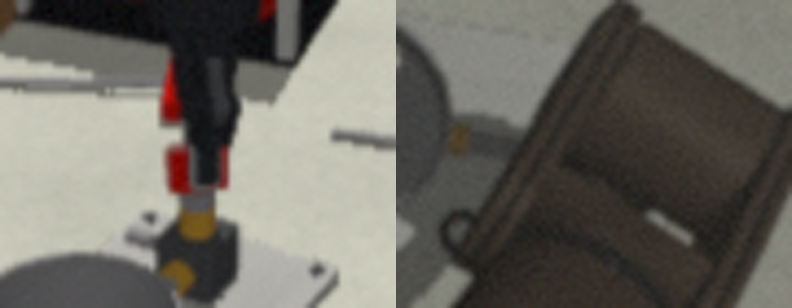

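The side crop shows the finger holding the red wing (195,170) above the brass neck; the wing turns with it. Continuing in small steps and watching the torque.

Emit:
arm_command(targets=[[[0, 0, 0.006, 0, 0, 0, 0], [0, 0, 0.012, 0, 0, 0, 0], [0, 0, 0.018, 0, 0, 0, 0], [0, 0, 0.018, 0, 0, 0, 0]]])

```text
clock: 20.47
tool_pos: [496.3, -196.0, 115.7]
eef_rot: [-3.071, -0.649, 0.006]
ft_force: [-9.2, 3.7, 1.9]
width: 0.152
grip_force: 51.8
```

```bash
python3 - <<'E'
from p import *
st();print(ctrl.observe()["wrist_torque"],ctrl.observe()["joint_efforts"])
E
```

```text
20.47 p [ 496.315 -195.964  115.738] z [-0.004  0.001 -1.   ] thy -1.154294566550805 q [-0.566  0.133  2.022 -0.001  0.991  0.589] F [-9.163  3.674  1.872] w 0.15207271311887252 51.780288219451904
[ 0.518  1.548 -0.013] [ -0.046 -30.64  -29.951   0.395  -2.356   0.083]
```

Emit:
arm_command(targets=[[[0, 0, 0.006, 0, 0, 0, 0], [0, 0, 0.012, 0, 0, 0, 0], [0, 0, 0.018, 0, 0, 0, 0], [0, 0, 0.018, 0, 0, 0, 0]]])

```text
clock: 20.8
tool_pos: [496.1, -195.6, 115.7]
eef_rot: [-3.103, -0.474, 0.007]
ft_force: [-10.0, 5.1, 3.5]
width: 0.155
grip_force: 51.9
```

```bash
python3 - <<'E'
from p import *
st();print(ctrl.observe()["wrist_torque"],ctrl.observe()["joint_efforts"])
E
```

```text
20.8 p [ 496.136 -195.599  115.729] z [-0.005  0.002 -1.   ] thy -1.2674387635202988 q [-0.566  0.133  2.022 -0.001  0.992  0.702] F [-10.014   5.126   3.469] w 0.1549866784596669 51.89311981201172
[ 0.691  1.615 -0.03 ] [ -0.513 -30.338 -30.127   0.267  -2.574   0.085]
```

Emit:
arm_command(targets=[[[0, 0, 0.006, 0, 0, 0, 0], [0, 0, 0.012, 0, 0, 0, 0], [0, 0, 0.018, 0, 0, 0, 0], [0, 0, 0.018, 0, 0, 0, 0]]])

```text
clock: 21.13
tool_pos: [495.6, -195.6, 115.8]
eef_rot: [-3.125, -0.312, 0.012]
ft_force: [-10.9, 5.5, 5.3]
width: 0.152
grip_force: 83.8
```

```bash
python3 - <<'E'
from p import *
st();print(ctrl.observe()["wrist_torque"],ctrl.observe()["joint_efforts"])
E
```

```text
21.13 p [ 495.629 -195.621  115.841] z [-0.008  0.001 -1.   ] thy -1.3718801447142395 q [-0.565  0.133  2.022 -0.004  0.993  0.809] F [-10.937   5.501   5.252] w 0.15221360058393085 83.76932065933943
[0.827 1.855 1.441] [ -1.904 -29.804 -30.238   1.106  -2.942   1.562]
```

Emit:
arm_command(targets=[[[0, 0, 0.006, 0, 0, 0, 0], [0, 0, 0.012, 0, 0, 0, 0], [0, 0, 0.015, 0, 0, 0, 0], [0, 0, 0.015, 0, 0, 0, 0]]])

```text
clock: 21.47
tool_pos: [495.6, -195.6, 116.0]
eef_rot: [3.135, 0.182, -0.014]
ft_force: [-11.0, 6.7, 4.6]
width: 0.154
grip_force: 137.1
```

```bash
python3 - <<'E'
from p import *
st();print(ctrl.observe()["wrist_torque"],ctrl.observe()["joint_efforts"])
E
```

```text
21.47 p [ 495.616 -195.58   115.99 ] z [-0.009 -0.002 -1.   ] thy -1.4547113856996845 q [-0.564  0.133  2.022 -0.007  0.993  0.895] F [-10.953   6.669   4.623] w 0.15433236291528327 137.14063032588456
[1.075 1.708 3.385] [ -4.537 -29.602 -30.076   1.89   -2.962   3.49 ]
```

Seated: the wrist torque rose to 3.4 N m, with the stop reached at a finger heading of about -1.315. Backing off to a heading of +0.256.

Emit:
arm_command(targets=[[[0, 0, -0.012, 0, 0, 0, 0], [0, 0, -0.027, 0, 0, 0, 0], [0, 0, -0.042, 0, 0, 0, 0], [0, 0, -0.057, 0, 0, 0, 0], [0, 0, -0.072, 0, 0, 0, 0], [0, 0, -0.087, 0, 0, 0, 0], [0, 0, -0.102, 0, 0, 0, 0], [0, 0, -0.117, 0, 0, 0, 0], [0, 0, -0.132, 0, 0, 0, 0], [0, 0, -0.145, 0, 0, 0, 0]]])

```text
clock: 22.3
tool_pos: [497.5, -197.6, 115.8]
eef_rot: [2.746, 1.522, -0.002]
ft_force: [-4.5, -1.4, -3.0]
width: 0.153
grip_force: 51.0
```

```bash
python3 - <<'E'
from p import *
st();print(ctrl.observe()["wrist_torque"],ctrl.observe()["joint_efforts"])
E
```

```text
22.3 p [ 497.528 -197.612  115.764] z [ 0.    -0.003 -1.   ] thy -0.5584742037074767 q [-0.567  0.134  2.021 -0.003  0.985 -0.007] F [-4.526 -1.403 -3.044] w 0.15302562838269065 51.026596426963806
[-0.236  0.871 -0.091] [  1.708 -32.904 -28.719   0.699  -0.835   0.381]
```

Emit:
arm_command(targets=[[[0, 0, -0.012, 0, 0, 0, 0], [0, 0, -0.027, 0, 0, 0, 0], [0, 0, -0.042, 0, 0, 0, 0], [0, 0, -0.057, 0, 0, 0, 0], [0, 0, -0.072, 0, 0, 0, 0], [0, 0, -0.087, 0, 0, 0, 0], [0, 0, -0.102, 0, 0, 0, 0], [0, 0, -0.115, 0, 0, 0, 0], [0, 0, -0.125, 0, 0, 0, 0], [0, 0, -0.125, 0, 0, 0, 0]]])

```text
clock: 23.13
tool_pos: [500.2, -198.1, 115.8]
eef_rot: [1.954, 2.448, 0.003]
ft_force: [4.3, -1.6, -9.8]
width: 0.153
grip_force: 50.3
```

```bash
python3 - <<'E'
from p import *
st();print(ctrl.observe()["wrist_torque"],ctrl.observe()["joint_efforts"])
o=None
for c in("side",):
    im,d=ctrl.capture(c); W=cloud(c,d); x,y=proj(c,[498,-196,110])[0].astype(int)
    a=cv2.resize(im[y-35:y+35,x-45:x+45],None,fx=4.4,fy=4.4,interpolation=cv2.INTER_CUBIC)
    b=cv2.resize(im[200:340,210:390],None,fx=2.2,fy=2.2)
    o=np.vstack([a,b]);cv2.imwrite("pics/v6.png",o[...,::-1])
    for n in("tray","piece0","valve_grip","gasket"):
        for r in ctrl.landmark_of(n,c)[:5]: print(n,round(r["confidence"],2),np.array(r["location"]))
E
```

```text
23.13 p [ 500.218 -198.066  115.807] z [ 0.008 -0.005 -1.   ] thy 0.22383026564904793 q [-0.566  0.136  2.019  0.001  0.977 -0.79 ] F [ 4.338 -1.626 -9.788] w 0.15280096362273124 50.26080071926117
[-0.243 -0.512  0.034] [ -0.136 -35.425 -27.226  -0.105   0.917  -0.179]
tray 0.76 [607.4 298.5   1.7]
tray 0.7 [467.4 190.    2.5]
tray 0.5 [ 668.4 -432.4   -0.3]
piece0 0.51 [580.2 -41.1  41. ]
piece0 0.39 [529.7 -41.5  40.6]
piece0 0.38 [570.1 -61.8  39.2]
valve_grip 0.54 [ 502.9 -195.7  106.4]
valve_grip 0.4 [467.7 194.6   3. ]
gasket 0.53 [ 449.8 -110.8    7.5]
gasket 0.28 [468.4 192.    2.3]
```

View pics/v6.png

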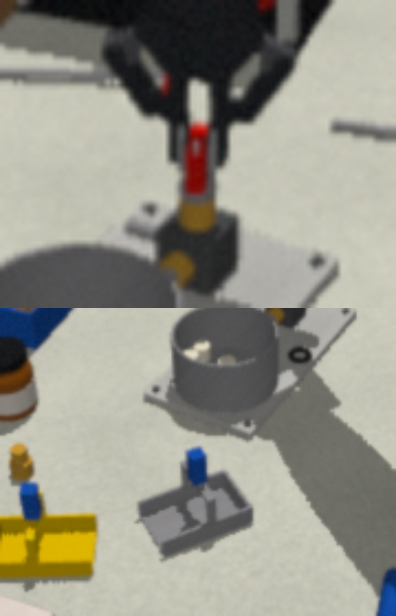

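The crop shows the wing (197,160) held between both fingers; below, the tray (195,515) stands upright and empty, and there are pieces in the pot (200,350). The wing is about 1.54 rad back from its seat, so I'm handing in.

```bash
python3 -c "
from bench import ctrl
print(ctrl.sign_off())"
```

```text
the job is handed in; nothing more can be done
None
```

The job is handed in, but the sign-off gave no verdict: the four pieces are in the pot, the empty tray stands upright and released on the bench, and the wing screw was seated, backed off about 1.54 rad, and is still gripped at about 50 N.

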